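# Open the terrine press and unload the mould

### The job

Open the counterweighted terrine press on the deli counter: lift its yoke by the cross bar, over its balance point and on down onto its rubber stop, so that it rests open by itself; bring it to the stop under control, neither letting it drop or slam nor leaning on the stop. Then take the lidded mould out of the press and set it down upright, without dropping it, in the middle of the wooden board, leaving the jars and other wares where they are.

Things in the scene. Friction and masses are not known exactly. Their poses are not given: they have to be found in the camera images.
- press: fixed steel press; origin at counter level below the hinge axis, z up, y along the hinge axis; closed bar and mould lie on its -x side. Base plate from x -190 to +80 mm, 190 mm wide, 20 mm high; two posts 36 x 12 mm, 135 mm high, at y +-75 mm beside the hinge; two lips 4 mm high beyond the mould's ends (y +-64 mm)
- hinge (a point): centre of the yoke's hinge axis, 118 mm above the counter, axis horizontal. The yoke weighs about 2 kg with its round counterweight: lifting at the bar takes about 2 N when closed, nothing at the balance point near 1.1 rad; beyond that it falls open by itself, ever faster. Its press plate (44 x 85 mm) hangs 27 mm below the rails' midline, 120 mm from the hinge
- bar (a point): centre of the yoke's cross bar, the handle: bare round metal bar 14 mm thick, parallel to the hinge axis, 210 mm from it, free over 108 mm between two side rails (8 mm wide, 10 mm high, at y +-58 mm). Closed, it lies level with the hinge on the press's -x side, space all round. It can turn between gripper pads that keep pointing down
- yoke (a joint): yoke angle in rad: 0 closed (plate on the mould), pi/2 with the bar straight above the hinge, growing as the bar goes up and over to the press's +x side. The open stop is set by hand: the yoke meets it anywhere between 1.65 and 2.2, different each time, to be felt for. Above 1.1 rad/s it counts as dropped or slammed
- buffer (a joint): rubber roller of the open stop, 18 mm thick, across the rails 80 mm from the hinge: how far it is squeezed, rad about the hinge, 0 untouched. Springy, 50 N m per rad: 5 N at the bar squeezes it by 0.02, 13 N by 0.055, which is leaning on it too hard. The yoke's own weight squeezes it by less than 0.02
- mould: lidded metal terrine mould, a plain box 60 (x) x 100 (y) x 70 mm high, 0.4 to 0.9 kg, loose, lid stays on; origin at the centre of its underside, z up. Starts on the press's base plate under the press plate, about 120 mm from the hinge on the press's -x side, 100 mm side nearly along the hinge axis. Grasp across the 60 mm side, from above
- board: plain wooden board lying on the counter, fixed, 240 (x) x 200 (y) x 20 mm thick; origin at the centre of its underside, so its top is 20 mm above the origin
- mustard: mustard jar, 64 mm across, 100 mm high; loose, a bystander to be left alone; origin at the centre of its underside
- mill: wooden pepper mill, 54 mm across, 150 mm high; loose, a bystander to be left alone; origin at the centre of its underside
- ramekin: white china bowl, 84 mm across, 45 mm high; loose, a bystander to be left alone; origin at the centre of its underside
- pate_tin: flat metal tin 75 x 105 x 50 mm, not the mould: it lies on the counter, not in the press; loose, a bystander to be left alone; origin at the centre of its underside
- cheese: small pale goat cheese, 70 mm across, 35 mm high; loose, a bystander to be left alone; origin at the centre of its underside
- cornichons: green glass jar, 72 mm across, 120 mm high; loose, a bystander to be left alone; origin at the centre of its underside
Not all that is in view belongs to the job. Leave any turquoise look-alike of the mould alone.

How it is judged:
By the outcome, as a careful person would: the job done as asked, in the order asked, and still so for the second after the job is handed in, with the robot touching nothing.
It also fails if it takes over 72 s, if anything falls off the work surface, if the arm or the gripper's body presses on something with over 40 N, if the wrist force passes 120 N, or if a joint passes its speed limit or range.

### The arm

A 6-joint arm with a two-finger parallel gripper is mounted at the origin on the work surface. World frame = base frame: x ahead of the robot, y to its left, z up, the work surface at z = 0. Lengths are in mm, angles in rad, forces in N, time in s.
With the tool pointing down it reaches from about 425 to 950 mm from the base axis. Payload 14.7 kg.
Tool frame: the origin (TCP) lies midway between the tips of the shut fingers; the grasp point (between the pads) lies 19 mm behind it; z points along the fingers, y is the line along which they close (so a half turn about z gives the same grasp; the last joint's range is limited). The gripper opens to 85 mm and grips with 20 to 120 N. Pads are 22 mm wide; open, the fingers measure 114 mm over their backs; the gripper's body (76 mm by 85 mm) begins 54 mm behind the grasp point. The pads swing forward as they close: fully open they stand 13 mm farther back than shut.
Start: joints at [-1.19, 0.48, 1.596, -0, 1.065, -0.047], TCP at [269.68, -591.409, 231.297] pointing down, gripper open.
Joint ranges: [-2.75, 2.75], [-0.82, 2.05], [0.23, 2.67], [-1.56, 4.7], [0.09, 2.69], [-2.92, 2.92]. Speed limits (rad/s): [1.89, 1.89, 2.39, 3.01, 3.01, 3.01].

### API

Orientations are given as [roll, pitch, yaw] about the fixed x, y, z axes, in that order (R = Rz(yaw) Ry(pitch) Rx(roll)).
In Python, from bench import status, imaging, env, spotter gives the robot as it stands.
- The arm moves only by the tool step_arm, never from a script. Its arguments are lists of equal length, an entry for each row: "offset": the shift along the tool's x, y, z in shares of 0.75 m (1.0 is 0.75 m), a list of three; "yaw": the turn about the tool's z in shares of 180 degrees (1.0 is 180 degrees); "grip": the finger opening in cm, from 0 to 8.54. In form: {"offset": [[x, y, z], ...], "yaw": [yaw, ...], "grip": [grip, ...]}. A call has 1 to 8 rows; each row is the pose to reach, as a shift and turn from the pose commanded when the call began, along the tool's axes at that moment; what a row does not reach only later rows make up. A row lasts 1/10 s, in which the tool goes at most 50 mm and 8.59 degrees, less where a joint would pass 70% of its speed; a pose out of reach is approached as far as the arm can. A call with a gripper value outside its range is refused whole. The fingers move at their own pace and stop on an object; "newtons" is the grip in N (left out, the last holds). Time passes only in rows, so rows that repeat a pose let the fingers close. It gives the time, the measured TCP pose, the force, the opening and the grip force at its end, in the units of the state.
- status.get_obs(): the state, without advancing time (a new reading comes with each control period).
- imaging.read_camera(name): name is "scene" or "top" or "wrist"; returns (picture, depth): 400x640x3 uint8, blue, green, red; 400x640 float32, mm along the optical axis (not along the pixel's ray), 0 where there is no reading.
- imaging.camera_model(name): a dict with "camera_matrix" (3x3 intrinsics, pixels), "R" (3x3) and "t" (3): a world point X has camera coordinates R X + t; the wrist camera has in their place "hand_eye" (4x4, takes a point from camera to tool coordinates, whose origin is the TCP and whose axes are the flange's). Camera axes: x right, y down, z forward; pixel columns grow to the right and rows downward; lengths in mm; the calibration is good to about 2 mm. A picture is of the moment at which its call begins: read the wrist's pose just before it. camera_model takes no time and is no camera call.
- env.finish_job(): hands the job in; it is judged then, once.
Trained networks look in the newest picture that a camera, given by its name, has taken for a name from the list of things; names that differ only in an ending like _2 or _b are one class to them, and where a whole thing is asked for, a point or a joint stands for the part that bears it (a point fixed in the world has none). Each returns a list of dicts, best first, with "p" (0 to 1); they miss things now and then, are a little off and sometimes report something else, mostly with a low value. They report only what shows in the picture. A call takes as long as a camera call. They do not tell look-alikes from the thing itself.
- spotter.look_for(query, camera): "box" ([left, top, width, height] in pixels, round what is visible of it).
- spotter.regions_of(query, camera): "pixels" (400x640 bool, what is visible of it) and "box" ([left, top, width, height] in pixels, round what is visible of it).
- spotter.place_of(query, camera): "uv" ([column, row] in pixels: a listed point, or the origin of a listed thing).
The state is a dict: "t": time; "joint_positions": joint angles; "qd": joint speeds; "effort": joint torques, N m; "position": TCP position; "ee_rot": TCP orientation; "ft_force": force on the tool from outside, world axes, zero at the start; "ft_torque": the same for the moment, N m; "gripper_width": opening from 0.0 (shut) to 1.0 (fully open); "grasp_force": force on a finger pad.
Only numpy, scipy, OpenCV 4.12 (cv2) and the standard library are available. Lean on these libraries where they do the work, as an engineer would, in place of code of your own. Each camera call takes 0.05 s, during which the arm holds its last target. There are 200 camera calls.

## Working session

There is one attempt and no reset: what is moved stays moved. The work goes in short steps, Python scripts to look and compute and a tool call to move; the robot and the scene stay as the last step left them, time stands still between calls to the robot, and variables do not carry over. Pictures are saved under pics/ and viewed, at most 10 in all, crops included, and the job is handed in when it is done.

Besides the shell and the picture viewer there is one more tool, called by a JSON object that holds its "op" and its "data". step_arm: Moves the arm, as the interface text tells. Its arguments: {"type":"object","properties":{"offset":{"type":"array"},"yaw":{"type":"array"},"grip":{"type":"array"},"newtons":{"type":"number"}},"required":["offset","yaw","grip"]}

```bash
mkdir -p pics
cat > h.py <<'E'
import numpy as np, cv2
from bench import status, imaging, env, spotter
def cam(n):
    m=imaging.camera_model(n); return np.array(m["camera_matrix"]),m
def pose(o):
    from scipy.spatial.transform import Rotation as R
    T=np.eye(4);T[:3,:3]=R.from_euler('xyz',o["ee_rot"]).as_matrix();T[:3,3]=o["position"];return T
def Twc(n,o=None):
    K,m=cam(n)
    if n=="wrist": return K,pose(o)@np.array(m["hand_eye"])
    T=np.eye(4);T[:3,:3]=m["R"];T[:3,3]=np.ravel(m["t"]);return K,np.linalg.inv(T)
def cloud(d,K,T):
    v,u=np.mgrid[:400,:640]
    P=np.stack([(u-K[0,2])/K[0,0]*d,(v-K[1,2])/K[1,1]*d,d],-1)
    return P@T[:3,:3].T+T[:3,3]
def ray(uv,K,T):
    r=T[:3,:3]@np.array([(uv[0]-K[0,2])/K[0,0],(uv[1]-K[1,2])/K[1,1],1]);return T[:3,3],r
def tri(a,b):
    A=np.stack([a[1],-b[1]],1);s=np.linalg.lstsq(A,b[0]-a[0],rcond=None)[0]
    p,q=a[0]+s[0]*a[1],b[0]+s[1]*b[1];return (p+q)/2,np.linalg.norm(p-q)
E
python3 - <<'E'
from h import *
o=status.get_obs();print(o)
np.set_printoptions(precision=1,suppress=True)
for n in ["scene","top"]:
    im,d=imaging.read_camera(n);cv2.imwrite(f"pics/{n}0.png",im);np.save(f"{n}d.npy",d)
    K,T=Twc(n);C=cloud(d,K,T);print(n,T[:3,3])
    for q in ["mould","board","press","bar","yoke","mustard","mill","ramekin","pate_tin","cheese","cornichons"]:
        for r in spotter.regions_of(q,n)[:3]:
            P=C[r["pixels"]&(d>0)]
            print(q,round(r["p"],2),r["box"],np.median(P,0) if len(P) else None,np.percentile(P,[2,98],axis=0).ravel() if len(P) else None)
    for q in ["hinge","bar","press","mould","board"]:
        for r in spotter.place_of(q,n)[:3]: print("pt",q,round(r["p"],2),np.array(r["uv"]))
E
```

```text
{'t': 0.0, 'joint_positions': array([-1.18960596e+00,  4.80825942e-01,  1.59683326e+00,  8.83482901e-06,
        1.06510371e+00, -4.65840050e-02]), 'qd': array([-0.00071629,  0.00059073,  0.00029999,  0.00067101, -0.00106089,
        0.00020984]), 'effort': array([-6.81084552e-03, -9.50662279e+01, -4.30181944e+01, -4.71072890e-04,
        1.21980850e-02, -6.23653960e-06]), 'position': array([ 269.5364571 , -591.0531033 ,  230.69135341]), 'ee_rot': array([-3.14042403e+00, -6.22109469e-05,  4.27770047e-01]), 'ft_force': array([ 0.52579161, -0.76143716,  0.18163736]), 'ft_torque': array([-0.04480394,  0.00736614,  0.00328892]), 'grasp_force': 0.0, 'gripper_width': 1.001676186343146}
scene [1231.3 -126.5 1223.6]
mould 0.94 [436.3, 243.6, 48.3, 43.1] [741.7 332.   66.1] [692.8 286.8   4.4 783.9 382.5  72.3]
mould 0.82 [398.6, 265.9, 29.8, 45.7] [792.7 185.   67.5] [734.4 151.8   6.9 834.6 225.4  73.1]
mould 0.69 [371.8, 122.4, 36.2, 30.3] [276.2 231.1  61.2] [223.  184.1  -0.2 288.5 282.   72.5]
board 0.94 [237.8, 178.5, 73.7, 76.8] [ 513.1 -170.3   18.6] [ 388.9 -264.8   11.5  619.6  -74
[... 2751 characters left out ...]
350.8, 120.5, 22.0, 23.5] [ 751.9 -175.8   21.6] [ 708.1 -208.4    2.3  781.3 -137.7   49.5]
pate_tin 0.97 [426.0, 203.0, 38.0, 22.6] [ 478.2 -435.9   50.6] [ 441.3 -489.7   12.9  514.1 -389.    57.9]
cheese 0.62 [294.3, 228.5, 22.8, 23.9] [402.4   8.6  36.4] [370.8 -21.5  19.8 434.   40.3  43. ]
cornichons 0.87 [414.4, 138.6, 30.3, 26.3] [ 671.1 -376.   116.9] [ 645.5 -412.9   13.6  706.3 -350.7  127. ]
cornichons 0.16 [202.3, 179.3, 100.5, 63.1] [488.1 125.9 124. ] [403.1  26.1  22.9 576.2 301.6 164.4]
pt hinge 0.8 [230.5 200.9]
pt bar 0.87 [297.2 219.2]
pt press 0.89 [235.1 205.1]
pt mould 0.97 [202. 144.]
pt mould 0.87 [248.9 129.7]
pt mould 0.68 [234.7 283.3]
pt board 0.68 [362.  210.1]
```

Run:
```python
from h import *
np.set_printoptions(precision=1,suppress=True)
S=cv2.imread("pics/scene0.png");t=cv2.imread("pics/top0.png")
a=cv2.resize(S[100:340,130:530],None,fx=2,fy=1.25*1);
a=cv2.resize(S[130:310,140:500],(600,300));b=cv2.resize(t[100:310,170:470],(429,300))
c=cv2.resize(S[135:255,320:460],(350,300));e=cv2.resize(t[160:255,190:310],(379,300))
p=np.zeros((600,800,3),np.uint8);p[:300,:350]=c;p[:300,360:739]=e
p[300:,:360]=cv2.resize(S[130:310,140:500],(360,300))[:, :];p[300:,365:794]=b
cv2.imwrite("pics/m0.png",p)
Ks,Ts=Twc("scene");Kt,Tt=Twc("top")
for n,u,v in [("hinge",[413.8,187.2],[230.5,200.9]),("bar",[338,178.2],[297.2,219.2]),("press",[404.1,207.2],[235.1,205.1]),("board",[274.3,215.2],[362,210.1])]:
    print(n,*tri(ray(u,Ks,Ts),ray(v,Kt,Tt)))
for n in ["scene","top"]:
    K,T=Twc(n);d=np.load(n+"d.npy");C=cloud(d,K,T)
    # bar: points at z~110-130 near bar end
    m=(C[...,2]>105)&(C[...,2]<135)&(C[...,0]>380)&(C[...,0]<520)&(C[...,1]>0)&(C[...,1]<70)&(d>0)
    P=C[m];print(n,"bar pts",len(P));print(P[::max(1,len(P)//12)])
    m=(C[...,2]>60)&(C[...,2]<80)&(abs(C[...,0]-490)<60)&(abs(C[...,1]-118)<70)&(d>0)
    P=C[m];print("mould",len(P),P.mean(0),cv2.minAreaRect(P[:,:2].astype(np.float32)))
    m=(C[...,2]>10)&(C[...,2]<30)&(abs(C[...,0]-495)<150)&(abs(C[...,1]+170)<130)&(d>0)
    P=C[m];print("board",P.mean(0),cv2.minAreaRect(P[:,:2].astype(np.float32)))
```

```text
hinge [519.  236.2 117.4] 10.12983965347554
bar [460.1  30.7 115.3] 3.0161178168250413
press [516.4 234.2   6.2] 4.523414828757865
board [ 495.9 -170.7    6.9] 13.853181598811656
scene bar pts 217
[[393.7  48.1 118. ]
 [399.9  62.3 114. ]
 [407.8  61.  114.6]
 [419.8  53.1 117.1]
 [437.1  44.2 122.1]
 [450.7  36.3 122.2]
 [463.7  28.6 121.8]
 [477.   35.2 124.5]
 [490.3  27.4 124.8]
 [501.4  20.1 122.1]
 [509.2  27.7 117.1]
 [519.1  51.7 122.3]
 [519.   32.3 110.4]]
mould 96 [500.1 114.2  68.2] ((492.3612365722656, 116.23849487304688), (114.87541198730469, 54.25108337402344), 70.61617279052734)
board [ 509.  -170.    18.6] ((500.37908935546875, -170.00827026367188), (245.96339416503906, 200.046630859375), 3.511223077774048)
top bar pts 228
[[518.1  62.4 122.6]
 [514.1  25.9 127. ]
 [505.6  26.2 121.2]
 [496.6  17.3 118.6]
 [484.3  20.4 120.6]
 [468.9  35.3 125.6]
 [457.   38.5 123.7]
 [445.   44.6 123. ]
 [432.9  47.6 124.5]
 [424.   38.9 119.8]
 [412.1  42.1 117.7]
 [403.   50.9 122.6]]
mould 47 [474.3 104.4  74.5] ((475.05181884765625, 119.814697265625), (113.33697509765625, 51.48833465576172), 80.22969055175781)
board [ 495.8 -169.8   21. ] ((493.564453125, -171.15338134765625), (255.1556396484375, 294.6354064941406), 89.30944061279297)
```

View pics/m0.png

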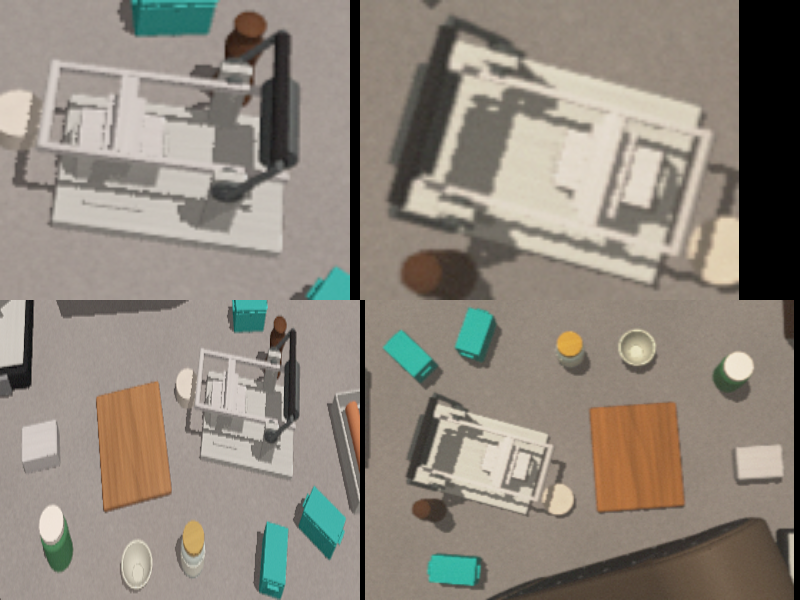

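The views show the press with its bar nearest the board side, at about (460,31). The cheese is just beside the bar's left end. The yoke is closed over the pale mould, and the turquoise look-alikes stand apart. Next I move the wrist camera over the press.

The rows are not in the units I measure in: shifts go in shares of 0.75 m and turns go in shares of 180 degrees. I convert before sending: -32 cm / 75 = -0.4267, 31 cm / 75 = 0.4133, 40 degrees / 180 = 0.2222.

{"op": "step_arm", "data": {"offset": [[0.06,-0.0467,-0.0267],[0.0933,-0.1067,-0.0533],[0.1467,-0.16,-0.08],[0.2,-0.2133,-0.1067],[0.2533,-0.2667,-0.1333],[0.3067,-0.32,-0.1467],[0.36,-0.3733,-0.1467],[0.4133,-0.4267,-0.1467]], "yaw": [0.0278,0.0556,0.0833,0.1111,0.1389,0.1667,0.1944,0.2222], "grip": [8,8,8,8,8,8,8,8]}}

```text
t: 2.5
position: [397.1, -229.8, 338.4]
ee_rot: [3.141, -0.002, -0.274]
ft_force: [0.6, 0.5, -0.5]
gripper_width: 0.938
grasp_force: 0.0
```

Run:
```python
from h import *
o=status.get_obs();print(o["t"],o["position"],o["ee_rot"],o["ft_force"]);print(cam("wrist")[1])
```

```text
2.5 [ 397.14350735 -229.82214759  338.42878796] [ 3.14115102e+00 -1.68288213e-03 -2.74494138e-01] [ 0.56899634  0.52499736 -0.51599723]
{'camera_matrix': array([[277.99138032,   0.        , 318.65991791],
       [  0.        , 277.99138032, 196.68798827],
       [  0.        ,   0.        ,   1.        ]]), 'hand_eye': array([[ 1.22391924e-04, -9.64436518e-01, -2.64314562e-01,
         6.58723304e+01],
       [ 9.99999785e-01, -5.21320834e-05,  6.53274574e-04,
        -7.30176903e-02],
       [-6.43821124e-04, -2.64314585e-01,  9.64436305e-01,
        -1.42327335e+02],
       [ 0.00000000e+00,  0.00000000e+00,  0.00000000e+00,
         1.00000000e+00]])}
```

Converted, -31 cm / 75 = -0.4133, -4.5 cm / 75 = -0.06.

{"op": "step_arm", "data": {"offset": [[0.004,-0.06,0],[0.008,-0.12,0],[0.012,-0.18,0],[0.016,-0.24,0],[0.02,-0.3,0],[0.024,-0.36,0],[0.0267,-0.4133,0],[0.0267,-0.4133,0]], "yaw": [0,0,0,0,0,0,0,0], "grip": [8,8,8,8,8,8,8,8]}}

```text
t: 3.3
position: [499.8, 65.9, 337.4]
ee_rot: [-3.14, -0.0, -0.267]
ft_force: [0.5, -1.0, 0.2]
gripper_width: 0.936
grasp_force: 0.0
```

Run:
```python
from h import *
np.set_printoptions(precision=1,suppress=True)
o=status.get_obs();print(o["t"],o["position"],o["ee_rot"])
im,d=imaging.read_camera("wrist");cv2.imwrite("pics/w1.png",im);np.savez("w1.npz",d=d,T=pose(o))
K,T=Twc("wrist",o);C=cloud(d,K,T)
for q in ["hinge","bar","press","mould"]:
    for r in spotter.place_of(q,"wrist")[:2]:
        u,v=np.round(r["uv"]).astype(int);print(q,round(r["p"],2),r["uv"],C[min(v,399),min(u,639)])
for q in ["cheese","yoke","mould"]:
    for r in spotter.regions_of(q,"wrist")[:2]:
        P=C[r["pixels"]&(d>0)];print(q,round(r["p"],2),r["box"],np.median(P,0),np.percentile(P,[2,98],axis=0).ravel())
# bar top pts
c,s=np.cos(o["ee_rot"][2]),np.sin(o["ee_rot"][2])
P=C[(d>0)&(C[...,2]>118)&(C[...,2]<135)&(np.abs(C[...,0]-460)<90)&(np.abs(C[...,1]-35)<45)]
print(len(P),P[::max(1,len(P)//25)])
```

```text
3.3 [499.8  65.9 337.4] [-3.1 -0.  -0.3]
bar 0.83 [349.5, 197.8] [456.7  34.7 124.1]
press 0.87 [224.5, 179.0] [513.5 228.7  17.6]
mould 0.91 [270.9, 303.8] [278.6 215.5  47.9]
mould 0.87 [187.8, 4.8] [747.2 174.   67. ]
cheese 0.55 [355.0, 185.7, 33.5, 45.5] [404.3   7.1  34.4] [369.2 -20.8  -0.3 436.9  33.   36.5]
yoke 0.86 [127.8, 149.1, 228.2, 98.2] [497.9 143.4 122.4] [399.5  25.1  -0.2 578.7 292.1 160.9]
yoke 0.7 [353.3, 186.7, 34.7, 43.0] [403.3   7.   34.5] [370.6 -19.4  14.  436.2  32.1  36.2]
mould 0.87 [235.5, 287.8, 58.8, 42.4] [277.6 229.6  52.7] [247.4 185.3   4.6 284.5 278.1  70.4]
mould 0.8 [247.2, 166.7, 77.6, 45.5] [485.5  96.4  89.2] [448.   67.6  38.4 520.4 172.4  91. ]
1289 [[530.4  79.8 122.2]
 [519.3  44.3 121.7]
 [518.9  47.1 123. ]
 [518.2  49.9 122. ]
 [517.4  51.5 122.8]
 [516.6  53.1 123.2]
 [515.7  54.6 123. ]
 [503.2  19.3 122.2]
 [498.   31.  120.3]
 [490.1  21.  121.5]
 [485.4  26.5 125.1]
 [479.5  30.5 124.3]
 [473.1  32.1 124.6]
 [466.   32.4 124.1]
 [460.4  36.6 125.1]
 [454.   43.3 121.6]
 [447.2  45.  121.8]
 [440.6  45.4 123.5]
 [433.4  44.5 124.8]
 [426.6  46.2 125.1]
 [419.7  49.3 124.5]
 [412.1  49.7 124.2]
 [405.6  63.7 118.3]
 [403.7  60.2 123.2]
 [400.2  59.6 122.7]
 [396.6  56.3 123.6]]
```

View pics/w1.png

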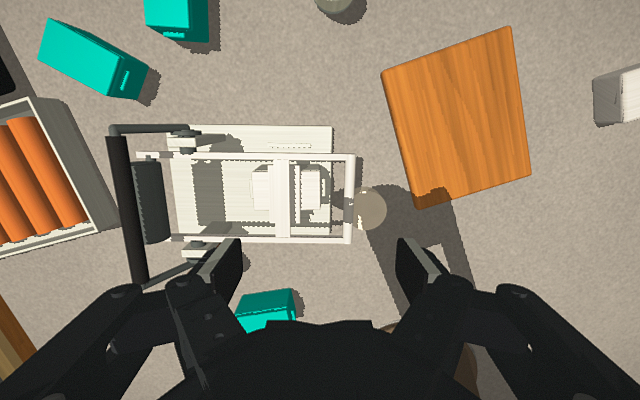

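The wrist view shows the bar at about (350,198), the rails running left to the hinge, the black stop roller at (120,205) with the dark counterweight beside it, and the cheese at (370,208). Next I fit the geometry more precisely.

Run:
```python
from h import *
from scipy.optimize import least_squares
np.set_printoptions(precision=1,suppress=True)
z=np.load("w1.npz");d=z["d"];K,m=cam("wrist");T=z["T"]@np.array(m["hand_eye"]);C=cloud(d,K,T)
P=C[(d>0)&(C[...,2]>112)&(C[...,2]<135)];
# model: bar center (bx,by), axis angle a of press +x ; bar pts |along|<50
def sel(q,P):
    bx,by,a=q;ex=np.array([np.cos(a),np.sin(a)]);ey=np.array([-ex[1],ex[0]]);D=P[:,:2]-[bx,by];return D@ex,D@ey
q=np.array([457,33,1.29])
for _ in range(6):
    X,Y=sel(q,P)
    b=(abs(X)<12)&(abs(Y)<48)
    rl=(X>15)&(X<190)&(abs(abs(Y)-58)<9)
    def f(q):
        X,Y=sel(q,P);
        e=abs(Y[rl])-58
        return np.r_[X[b],e]
    q=least_squares(f,q,loss="soft_l1").x
    print(q,b.sum(),rl.sum(),np.std(X[b]),P[b,2].mean(),np.percentile(P[b,2],90))
ex=np.array([np.cos(q[2]),np.sin(q[2])]);ey=np.array([-ex[1],ex[0]])
H=q[:2]+210*ex;print("hinge",H,"yaw tool",np.degrees(q[2]-np.pi/2))
D=C[...,:2]-H;X=D@ex;Y=D@ey
s=(d>0)&(C[...,2]>160)&(C[...,2]<215)&(abs(X)<150)&(abs(Y)<50)
print("wr roller",s.sum(),X[s].mean(),np.percentile(C[s][:,2],[5,50,95]),np.percentile(X[s],[2,50,98]))
for n in ["scene","top"]:
    Kn,Tn=Twc(n);dn=np.load(n+"d.npy");Cn=cloud(dn,Kn,Tn);D=Cn[...,:2]-H;Xn=D@ex;Yn=D@ey
    s=(dn>0)&(Cn[...,2]>160)&(Cn[...,2]<215)&(abs(Xn)<150)&(abs(Yn)<50)
    print(n,s.sum(),np.percentile(Xn[s],[2,50,98]),np.percentile(Cn[s][:,2],[5,50,95]))
s=(d>0)&(C[...,2]>80)&(C[...,2]<100)&(X>-200)&(X<-60)&(abs(Y)<60)
print("z80-100",np.percentile(X[s],[1,50,99]),np.percentile(Y[s],[1,50,99]))
s=(d>0)&(C[...,2]>65)&(C[...,2]<80)&(X>-200)&(X<-60)&(abs(Y)<60)
print("z65-80",np.percentile(X[s],[1,50,99]),np.percentile(Y[s],[1,50,99]))
s=(d>0)&(C[...,2]>126)&(C[...,2]<150)&(abs(X)<30)&(abs(Y)<95)
print("posts",s.sum(),np.percentile(X[s],[2,50,98]),np.percentile(Y[s],[2,50,98]))
```

```text
[455.2  37.9   1.3] 717 1973 3.9494295510230093 123.06923289325557 124.98021844313679
[455.   37.9   1.3] 717 1973 3.9518055337175237 123.06312211614284 124.9686053843591
[455.   37.9   1.3] 717 1975 3.9531376609600204 123.05899844518801 124.96829007631831
[455.   37.9   1.3] 717 1975 3.953136756190996 123.05899844518801 124.96829007631831
[455.   37.9   1.3] 717 1975 3.95313675599992 123.05899844518801 124.96829007631831
[455.   37.9   1.3] 717 1975 3.95313675599992 123.05899844518801 124.96829007631831
hinge [513.2 239.7] yaw tool -16.084009933828124
wr roller 2056 38.30408393997555 [160.4 191.7 194.9] [32.  37.7 46.9]
scene 212 [31.8 39.6 56.9] [161.7 191.3 195.7]
top 288 [30.5 38.3 61. ] [160.7 193.3 199.2]
z80-100 [-171.4 -134.4  -75.3] [-39.8  -3.2  41.2]
z65-80 [-179.2 -160.9  -66.6] [-33.5 -11.4  17.9]
posts 1790 [-17.7  10.2  29.6] [-93.5 -15.7  91.8]
```

Converted, 15 cm / 75 = 0.2, 11 cm / 75 = 0.1467, 0.8 degrees / 180 = 0.0044.

{"op": "step_arm", "data": {"offset": [[-0.02,0.02,0.04],[-0.048,0.052,0.0933],[-0.048,0.052,0.1467],[-0.048,0.052,0.2],[-0.048,0.052,0.2],[-0.048,0.052,0.2]], "yaw": [0.0044,0.0044,0.0044,0.0044,0.0044,0.0044], "grip": [5,5,5,5,5,5], "newtons": 20}}

```text
t: 4.3
position: [453.7, 33.6, 188.1]
ee_rot: [3.141, 0.001, -0.285]
ft_force: [0.7, 0.3, 1.5]
gripper_width: 0.583
grasp_force: 0.0
```

Run:
```python
from h import *
np.set_printoptions(precision=2,suppress=True)
o=status.get_obs();print(o["t"],o["position"],np.degrees(o["ee_rot"]))
im,d=imaging.read_camera("wrist");cv2.imwrite("pics/w2.png",im);np.savez("w2.npz",d=d,T=pose(o))
K,T=Twc("wrist",o);C=cloud(d,K,T)
P=C[(d>0)&(C[...,2]>112)&(C[...,2]<135)]
ex=np.array([.2771,.9608]);ey=np.array([-ex[1],ex[0]]);D=P[:,:2]-[455,37.9];X,Y=D@ex,D@ey
for lo in range(-50,50,10):
    b=(abs(X)<14)&(Y>=lo)&(Y<lo+10)
    if b.sum()>5: print(lo,b.sum(),np.median(X[b]),np.percentile(X[b],[3,97]),np.percentile(P[b,2],95))
```

```text
4.3 [453.7   33.6  188.11] [179.98   0.05 -16.33]
-50 256 -0.6413438504279776 [-7.28  5.74] 125.13407731079484
-40 239 -0.570888147376214 [-7.27  5.6 ] 125.31308549850982
-30 232 -1.1667880549239051 [-7.26  5.78] 125.33638154901871
-20 231 -1.049022085648806 [-7.26  5.94] 125.43524180249838
-10 213 -0.9627175098425175 [-7.24  6.14] 125.19390159736064
0 206 -0.9233602598597656 [-7.23  5.51] 125.15191996525985
10 197 -0.8629758579120962 [-7.22  5.64] 125.19654031278401
20 197 -0.76889117711519 [-7.21  5.85] 125.0601096328567
30 188 -0.675862765102281 [-7.2  6. ] 124.94239253934332
40 176 -1.3767185219212252 [-7.2   5.32] 125.09098992016473
```

Converted, 8.9 cm / 75 = 0.1187, 7 cm / 75 = 0.0933.

{"op": "step_arm", "data": {"offset": [[0,-0.0047,0.0267],[0,-0.0047,0.06],[0,-0.0047,0.0933],[0,-0.0047,0.1187],[0,-0.0047,0.1187],[0,-0.0047,0.1187]], "yaw": [0,0,0,0,0,0], "grip": [5,5,5,5,5,5]}}

```text
t: 4.95
position: [455.8, 37.4, 100.0]
ee_rot: [-3.141, -0.002, -0.284]
ft_force: [0.8, 0.7, 0.4]
gripper_width: 0.583
grasp_force: 0.0
```

{"op": "step_arm", "data": {"offset": [[0,0,0],[0,0,0],[0,0,0],[0,0,0],[0,0,0],[0,0,0]], "yaw": [0,0,0,0,0,0], "grip": [3,1,1,1,1,1]}}

```text
t: 5.55
position: [455.3, 37.1, 99.5]
ee_rot: [-3.141, -0.002, -0.284]
ft_force: [-2.1, -4.3, 13.7]
gripper_width: 0.156
grasp_force: 20.3
```

Converted, -7.79 cm / 75 = -0.1039, -3.76 cm / 75 = -0.0501.

{"op": "step_arm", "data": {"offset": [[0,-0.0001,-0.0084],[0,-0.0009,-0.0224],[0,-0.0024,-0.0363],[0,-0.0045,-0.0501],[0,-0.0073,-0.0639],[0,-0.0109,-0.0773],[0,-0.0151,-0.0907],[0,-0.0199,-0.1039]], "yaw": [0,0,0,0,0,0,0,0], "grip": [1,1,1,1,1,1,1,1]}}

```text
t: 6.35
position: [459.1, 50.6, 177.5]
ee_rot: [3.14, -0.001, -0.284]
ft_force: [1.0, -13.4, 3.0]
gripper_width: 0.151
grasp_force: 19.9
```

Converted, 0.1 cm / 75 = 0.0013.

{"op": "step_arm", "data": {"offset": [[0,0.0013,0],[0,0.0013,0]], "yaw": [0,0], "grip": [1,1]}}

```text
t: 6.55
position: [459.0, 50.4, 177.1]
ee_rot: [-3.141, -0.002, -0.284]
ft_force: [2.7, -6.1, 0.4]
gripper_width: 0.151
grasp_force: 19.9
```

Converted, -6.94 cm / 75 = -0.0925, -6.16 cm / 75 = -0.0821.

{"op": "step_arm", "data": {"offset": [[0,-0.0035,-0.0108],[0,-0.0093,-0.0235],[0,-0.0157,-0.036],[0,-0.0227,-0.0481],[0,-0.0303,-0.0599],[0,-0.0385,-0.0712],[0,-0.0472,-0.0821],[0,-0.0565,-0.0925]], "yaw": [0,0,0,0,0,0,0,0], "grip": [1,1,1,1,1,1,1,1]}}

```text
t: 7.35
position: [470.5, 90.7, 246.8]
ee_rot: [3.14, -0.001, -0.284]
ft_force: [0.1, -14.7, 9.2]
gripper_width: 0.153
grasp_force: 20.4
```

Converted, -0.12 cm / 75 = -0.0016.

{"op": "step_arm", "data": {"offset": [[0,0.0016,-0.0016],[0,0.0016,-0.0016]], "yaw": [0,0], "grip": [1,1]}}

```text
t: 7.55
position: [470.5, 90.9, 247.3]
ee_rot: [-3.14, -0.001, -0.284]
ft_force: [6.1, 2.7, -5.7]
gripper_width: 0.153
grasp_force: 20.3
```

```bash
python3 -c "
import numpy as np
c=lambda p:np.array([-(209.9-210*np.cos(p))/10,-(5.7+210*np.sin(p))/10])
def t(b,ps): print([[0,*map(float,np.round(c(p)-b,2))] for p in ps])
t([-5.51,-14.85],np.arange(.79,1.16,.05))
b=c(1.14);t(b,np.arange(1.19,1.56,.05))
"
```

```text
[[0, -0.7, -0.64], [0, -1.46, -1.36], [0, -2.26, -2.04], [0, -3.09, -2.68], [0, -3.96, -3.28], [0, -4.85, -3.83], [0, -5.77, -4.34], [0, -6.71, -4.8]]
[[0, -0.96, -0.41], [0, -1.95, -0.78], [0, -2.95, -1.1], [0, -3.97, -1.36], [0, -4.99, -1.58], [0, -6.03, -1.74], [0, -7.07, -1.85], [0, -8.12, -1.91]]
```

Converted, -6.71 cm / 75 = -0.0895, -5.77 cm / 75 = -0.0769.

{"op": "step_arm", "data": {"offset": [[0,-0.0093,-0.0085],[0,-0.0195,-0.0181],[0,-0.0301,-0.0272],[0,-0.0412,-0.0357],[0,-0.0528,-0.0437],[0,-0.0647,-0.0511],[0,-0.0769,-0.0579],[0,-0.0895,-0.064]], "yaw": [0,0,0,0,0,0,0,0], "grip": [1,1,1,1,1,1,1,1]}}

```text
t: 8.35
position: [488.8, 155.4, 295.3]
ee_rot: [3.142, 0.0, -0.284]
ft_force: [0.6, 0.1, -4.0]
gripper_width: 0.151
grasp_force: 20.4
```

Forces are small. Next stretch, a little slower towards the end.

Converted, -8.12 cm / 75 = -0.1083, -7.07 cm / 75 = -0.0943.

{"op": "step_arm", "data": {"offset": [[0,-0.0128,-0.0055],[0,-0.026,-0.0104],[0,-0.0393,-0.0147],[0,-0.0529,-0.0181],[0,-0.0665,-0.0211],[0,-0.0804,-0.0232],[0,-0.0943,-0.0247],[0,-0.1083,-0.0255]], "yaw": [0,0,0,0,0,0,0,0], "grip": [1,1,1,1,1,1,1,1]}}

```text
t: 9.15
position: [511.8, 233.5, 314.1]
ee_rot: [-3.142, 0.0, -0.284]
ft_force: [-3.9, -0.4, 3.5]
gripper_width: 0.147
grasp_force: 21.1
```

Run:
```python
import numpy as np
c=lambda p:np.array([-(209.9-210*np.cos(p))/10,-(5.7+210*np.sin(p))/10])
def t(b,ps): print([[0,*map(float,np.round(c(p)-c(b),2))] for p in ps])
t(1.54,[1.56,1.58,1.60,1.62])
for b in [1.62,1.66,1.70,1.74,1.78,1.82,1.86,1.90,1.94,1.98]: t(b,[b+.01,b+.02,b+.03,b+.04])
from h import *
o=status.get_obs();print(o["t"],o["position"],o["ft_force"])
```

```text
[[0, -0.42, -0.01], [0, -0.84, -0.01], [0, -1.26, -0.0], [0, -1.68, 0.02]]
[[0, -0.21, 0.01], [0, -0.42, 0.02], [0, -0.63, 0.04], [0, -0.84, 0.06]]
[[0, -0.21, 0.02], [0, -0.42, 0.04], [0, -0.63, 0.07], [0, -0.83, 0.09]]
[[0, -0.21, 0.03], [0, -0.42, 0.06], [0, -0.62, 0.09], [0, -0.83, 0.12]]
[[0, -0.21, 0.04], [0, -0.41, 0.07], [0, -0.62, 0.12], [0, -0.82, 0.16]]
[[0, -0.21, 0.04], [0, -0.41, 0.09], [0, -0.61, 0.14], [0, -0.82, 0.19]]
[[0, -0.2, 0.05], [0, -0.41, 0.11], [0, -0.61, 0.16], [0, -0.81, 0.22]]
[[0, -0.2, 0.06], [0, -0.4, 0.12], [0, -0.6, 0.19], [0, -0.8, 0.26]]
[[0, -0.2, 0.07], [0, -0.4, 0.14], [0, -0.59, 0.21], [0, -0.79, 0.29]]
[[0, -0.2, 0.08], [0, -0.39, 0.16], [0, -0.58, 0.24], [0, -0.78, 0.32]]
[[0, -0.19, 0.08], [0, -0.38, 0.17], [0, -0.57, 0.26], [0, -0.76, 0.35]]
9.15 [511.77332984 233.4891644  314.11246827] [-3.9117189  -0.38594336  3.4516846 ]
```

Converted, -1.68 cm / 75 = -0.0224, 0.02 cm / 75 = 0.0003.

{"op": "step_arm", "data": {"offset": [[0,-0.0056,-0.0001],[0,-0.0112,-0.0001],[0,-0.0168,0],[0,-0.0224,0.0003]], "yaw": [0,0,0,0], "grip": [1,1,1,1]}}

```text
t: 9.55
position: [516.3, 248.8, 313.8]
ee_rot: [3.141, 0.0, -0.284]
ft_force: [-3.9, 1.0, 0.4]
gripper_width: 0.152
grasp_force: 21.1
```

Converted, -0.84 cm / 75 = -0.0112, -0.63 cm / 75 = -0.0084.

{"op": "step_arm", "data": {"offset": [[0,-0.0028,0.0001],[0,-0.0056,0.0003],[0,-0.0084,0.0005],[0,-0.0112,0.0008]], "yaw": [0,0,0,0], "grip": [1,1,1,1]}}

```text
t: 9.95
position: [518.7, 256.8, 313.3]
ee_rot: [3.142, 0.0, -0.284]
ft_force: [-2.9, 0.1, -3.1]
gripper_width: 0.155
grasp_force: 20.8
```

Converted, -0.83 cm / 75 = -0.0111, 0.04 cm / 75 = 0.0005.

{"op": "step_arm", "data": {"offset": [[0,-0.0028,0.0003],[0,-0.0056,0.0005],[0,-0.0084,0.0009],[0,-0.0111,0.0012]], "yaw": [0,0,0,0], "grip": [1,1,1,1]}}

```text
t: 10.35
position: [521.1, 264.9, 312.4]
ee_rot: [-3.142, 0.0, -0.284]
ft_force: [-4.1, 0.9, -0.3]
gripper_width: 0.15
grasp_force: 21.0
```

Converted, -0.83 cm / 75 = -0.0111, -0.62 cm / 75 = -0.0083.

{"op": "step_arm", "data": {"offset": [[0,-0.0028,0.0004],[0,-0.0056,0.0008],[0,-0.0083,0.0012],[0,-0.0111,0.0016]], "yaw": [0,0,0,0], "grip": [1,1,1,1]}}

```text
t: 10.75
position: [523.5, 272.8, 311.1]
ee_rot: [3.142, -0.0, -0.284]
ft_force: [-2.7, 1.3, 1.3]
gripper_width: 0.153
grasp_force: 20.9
```

Converted, -0.82 cm / 75 = -0.0109, -0.62 cm / 75 = -0.0083.

{"op": "step_arm", "data": {"offset": [[0,-0.0028,0.0005],[0,-0.0055,0.0009],[0,-0.0083,0.0016],[0,-0.0109,0.0021]], "yaw": [0,0,0,0], "grip": [1,1,1,1]}}

```text
t: 11.15
position: [525.8, 280.8, 309.6]
ee_rot: [-3.141, -0.0, -0.284]
ft_force: [-2.2, 1.3, -1.1]
gripper_width: 0.151
grasp_force: 20.9
```

Converted, -0.82 cm / 75 = -0.0109, -0.61 cm / 75 = -0.0081.

{"op": "step_arm", "data": {"offset": [[0,-0.0028,0.0005],[0,-0.0055,0.0012],[0,-0.0081,0.0019],[0,-0.0109,0.0025]], "yaw": [0,0,0,0], "grip": [1,1,1,1]}}

```text
t: 11.55
position: [528.1, 288.6, 307.7]
ee_rot: [-3.142, -0.0, -0.284]
ft_force: [-2.2, 1.0, -0.2]
gripper_width: 0.153
grasp_force: 21.0
```

Now at about 1.82 rad. I take smaller bites from here.

Converted, -0.41 cm / 75 = -0.0055, -0.3 cm / 75 = -0.004.

{"op": "step_arm", "data": {"offset": [[0,-0.0013,0.0004],[0,-0.0027,0.0007],[0,-0.004,0.0011],[0,-0.0055,0.0015]], "yaw": [0,0,0,0], "grip": [1,1,1,1]}}

```text
t: 11.95
position: [529.2, 292.4, 306.6]
ee_rot: [-3.142, -0.0, -0.284]
ft_force: [-0.9, 1.4, 0.1]
gripper_width: 0.157
grasp_force: 20.9
```

Converted, -0.4 cm / 75 = -0.0053, -0.3 cm / 75 = -0.004.

{"op": "step_arm", "data": {"offset": [[0,-0.0013,0.0004],[0,-0.0027,0.0008],[0,-0.004,0.0012],[0,-0.0053,0.0016]], "yaw": [0,0,0,0], "grip": [1,1,1,1]}}

```text
t: 12.35
position: [530.3, 296.3, 305.4]
ee_rot: [-3.141, -0.0, -0.284]
ft_force: [-1.7, 0.9, 0.8]
gripper_width: 0.155
grasp_force: 21.0
```

Converted, -0.4 cm / 75 = -0.0053, -0.3 cm / 75 = -0.004.

{"op": "step_arm", "data": {"offset": [[0,-0.0013,0.0004],[0,-0.0027,0.0008],[0,-0.004,0.0012],[0,-0.0053,0.0016]], "yaw": [0,0,0,0], "grip": [1,1,1,1]}}

```text
t: 12.75
position: [531.4, 300.1, 304.1]
ee_rot: [3.142, 0.0, -0.284]
ft_force: [-0.9, 0.7, 0.2]
gripper_width: 0.157
grasp_force: 21.0
```

Converted, -0.4 cm / 75 = -0.0053, -0.3 cm / 75 = -0.004.

{"op": "step_arm", "data": {"offset": [[0,-0.0013,0.0004],[0,-0.0027,0.0008],[0,-0.004,0.0013],[0,-0.0053,0.0019]], "yaw": [0,0,0,0], "grip": [1,1,1,1]}}

```text
t: 13.15
position: [532.5, 304.0, 302.8]
ee_rot: [-3.142, -0.0, -0.284]
ft_force: [-0.7, 0.3, 0.4]
gripper_width: 0.155
grasp_force: 21.1
```

Converted, -0.4 cm / 75 = -0.0053, -0.3 cm / 75 = -0.004.

{"op": "step_arm", "data": {"offset": [[0,-0.0013,0.0004],[0,-0.0027,0.0009],[0,-0.004,0.0013],[0,-0.0053,0.0019]], "yaw": [0,0,0,0], "grip": [1,1,1,1]}}

```text
t: 13.55
position: [533.7, 307.8, 301.4]
ee_rot: [-3.142, -0.0, -0.284]
ft_force: [-0.5, 0.3, -0.9]
gripper_width: 0.15
grasp_force: 21.0
```

Converted, -0.4 cm / 75 = -0.0053, 0.15 cm / 75 = 0.002.

{"op": "step_arm", "data": {"offset": [[0,-0.0013,0.0005],[0,-0.0027,0.0009],[0,-0.004,0.0015],[0,-0.0053,0.002]], "yaw": [0,0,0,0], "grip": [1,1,1,1]}}

```text
t: 13.95
position: [534.8, 311.7, 299.9]
ee_rot: [-3.141, -0.0, -0.284]
ft_force: [-0.5, 0.2, -2.8]
gripper_width: 0.155
grasp_force: 20.6
```

Run:
```python
from h import *
np.set_printoptions(precision=2,suppress=True)
o=status.get_obs();print(o["t"],o["position"],o["ft_force"],o["ft_torque"])
s,ds=imaging.read_camera("scene");im,d=imaging.read_camera("wrist")
p=np.zeros((560,800,3),np.uint8);p[:400,:400]=cv2.resize(s[120:220,360:460],(400,400),interpolation=cv2.INTER_CUBIC)
p[:400,400:]=cv2.resize(im[50:350,100:400],(400,400));cv2.imwrite("pics/m1.png",p[:400])
ex=np.array([.2771,.9608]);ey=np.array([-ex[1],ex[0]]);H=np.array([513,239])
for n,dd,(K,T) in [("scene",ds,Twc("scene")),("wrist",d,Twc("wrist",o))]:
    C=cloud(dd,K,T);D=C[...,:2]-H;X,Y,Z=D@ex,D@ey,C[...,2]-118
    r=np.hypot(X,Z);th=np.pi-np.arctan2(Z,X)
    for nm,m in [("rails",(abs(abs(Y)-58)<7)&(r>110)&(r<190)),("roller",(abs(Y)<45)&(r>65)&(r<95)&(Z>30)),("bar",(abs(Y)<45)&(r>190)&(r<225)&(Z>30))]:
        m&=dd>0
        if m.sum()>5: print(n,nm,m.sum(),np.percentile(th[m],[5,25,50,75,95]))
```

```text
13.95 [534.77 311.66 299.91] [-0.53  0.24 -2.76] [-0.2   0.25  0.04]
scene rails 540 [1.9  1.95 3.98 5.23 5.66]
scene roller 40 [2.   2.02 2.03 2.05 2.07]
scene bar 180 [1.84 1.9  1.92 1.95 2.  ]
wrist rails 2873 [1.91 3.84 4.18 5.52 5.71]
wrist roller 603 [2.11 2.13 2.15 2.17 2.2 ]
wrist bar 5275 [1.87 1.91 1.93 1.95 1.98]
```

View pics/m1.png

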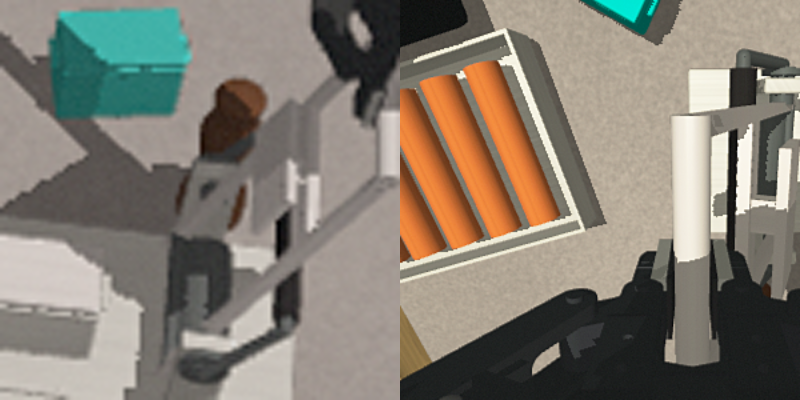

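The bar stands past vertical at about 1.94 rad, held in the pads. The black roller is just ahead of the rails, so I keep creeping.

Converted, -0.3 cm / 75 = -0.004, 0.04 cm / 75 = 0.0005.

{"op": "step_arm", "data": {"offset": [[0,-0.0013,0.0005],[0,-0.0027,0.0011],[0,-0.004,0.0016]], "yaw": [0,0,0], "grip": [1,1,1]}}

```text
t: 14.35
position: [535.5, 314.4, 298.7]
ee_rot: [3.141, 0.0, -0.284]
ft_force: [-1.7, 0.8, 1.8]
gripper_width: 0.151
grasp_force: 21.2
```

Converted, -0.3 cm / 75 = -0.004, -0.2 cm / 75 = -0.0027.

{"op": "step_arm", "data": {"offset": [[0,-0.0013,0.0005],[0,-0.0027,0.0011],[0,-0.004,0.0016]], "yaw": [0,0,0], "grip": [1,1,1]}}

```text
t: 14.65
position: [536.4, 317.2, 297.5]
ee_rot: [3.141, 0.0, -0.284]
ft_force: [-2.4, -2.7, 4.5]
gripper_width: 0.152
grasp_force: 21.3
```

Converted, -0.1 cm / 75 = -0.0013, 0.04 cm / 75 = 0.0005.

{"op": "step_arm", "data": {"offset": [[0,0,0],[0,-0.0013,0.0005],[0,-0.0013,0.0005]], "yaw": [0,0,0], "grip": [1,1,1]}}

```text
t: 14.95
position: [536.7, 318.2, 297.0]
ee_rot: [3.141, 0.0, -0.284]
ft_force: [-1.6, -3.6, 2.3]
gripper_width: 0.155
grasp_force: 21.3
```

Converted, 0.3 cm / 75 = 0.004, 0.2 cm / 75 = 0.0027.

{"op": "step_arm", "data": {"offset": [[0,0.0013,-0.0005],[0,0.0027,-0.0011],[0,0.004,-0.0015],[0,0.004,-0.0015]], "yaw": [0,0,0,0], "grip": [1,1,1,1]}}

```text
t: 15.35
position: [535.9, 315.4, 298.2]
ee_rot: [-3.141, -0.0, -0.284]
ft_force: [-1.8, -0.6, 0.2]
gripper_width: 0.157
grasp_force: 21.1
```

{"op": "step_arm", "data": {"offset": [[0,0,0],[0,0,0],[0,0,0],[0,0,0],[0,0,0]], "yaw": [0,0,0,0,0], "grip": [1.5,1.8,2.2,2.2,2.2]}}

```text
t: 15.85
position: [535.9, 315.5, 298.2]
ee_rot: [-3.141, -0.0, -0.284]
ft_force: [0.2, 0.4, -0.4]
gripper_width: 0.259
grasp_force: 0.0
```

```bash
cat > ya.py <<'E'
from h import *
np.set_printoptions(precision=3,suppress=True)
o=status.get_obs();print(o["t"],o["position"],o["ft_force"])
im,d=imaging.read_camera("wrist");K,T=Twc("wrist",o);C=cloud(d,K,T)
ex=np.array([.2771,.9608]);ey=np.array([-ex[1],ex[0]]);D=C[...,:2]-[513,239];X,Y,Z=D@ex,D@ey,C[...,2]-118
r=np.hypot(X,Z);th=np.pi-np.arctan2(Z,X)
m=(abs(Y)<45)&(r>190)&(r<225)&(Z>30)&(d>0);print(m.sum(),np.percentile(th[m],[25,50,75]))
E
python3 ya.py
```

```text
15.85 [535.908 315.463 298.208] [ 0.249  0.444 -0.395]
5589 [1.927 1.943 1.964]
```

Converted, -6 cm / 75 = -0.08, -3 cm / 75 = -0.04.

{"op": "step_arm", "data": {"offset": [[0,0,0],[0,0,0],[0,0,0],[0,0,-0.0133],[0,0,-0.04],[0,0,-0.08]], "yaw": [0,0,0,0,0,0], "grip": [3,4,4,4,4,4]}}

```text
t: 16.5
position: [535.3, 315.1, 358.3]
ee_rot: [3.14, 0.002, -0.284]
ft_force: [0.4, 0.2, 0.4]
gripper_width: 0.466
grasp_force: 0.0
```

```bash
python3 ya.py
```

```text
16.5 [535.27  315.072 358.274] [0.392 0.16  0.368]
2355 [1.932 1.945 1.961]
```

{"op": "step_arm", "data": {"offset": [[0,0.04,0],[0,0.0933,0],[0,0.1533,0],[0,0.2133,0],[0,0.2667,0],[0,0.2667,0],[0,0.2667,0]], "yaw": [0,0,0,0,0,0,0], "grip": [6,8.5,8.5,8.5,8.5,8.5,8.5]}}

```text
t: 17.25
position: [480.0, 122.9, 359.1]
ee_rot: [-3.141, -0.001, -0.286]
ft_force: [-0.4, -0.4, -0.4]
gripper_width: 0.993
grasp_force: 0.0
```

```bash
cat > mo.py <<'E'
from h import *
import sys
np.set_printoptions(precision=2,suppress=True)
o=status.get_obs();print(o["t"],o["position"],np.degrees(o["ee_rot"]))
im,d=imaging.read_camera("wrist");cv2.imwrite(sys.argv[1],im);K,T=Twc("wrist",o);C=cloud(d,K,T)
m=(C[...,2]>82)&(C[...,2]<97)&(abs(C[...,0]-485)<90)&(abs(C[...,1]-120)<85)&(d>0)
n,l,st,_=cv2.connectedComponentsWithStats(m.astype(np.uint8));k=1+np.argmax(st[1:,4]);P=C[l==k]
print(len(P),P[:,2].mean(),cv2.minAreaRect(P[:,:2].astype(np.float32)))
r=spotter.regions_of("mould","wrist")
for q in r[:3]:
    Q=C[q["pixels"]&(d>0)];print(q["p"],q["box"],np.median(Q,0))
E
python3 mo.py pics/w3.png
```

```text
17.25 [480.02 122.9  359.14] [-179.95   -0.08  -16.4 ]
2519 89.49671336956345 ((481.482666015625, 121.1134033203125), (97.10853576660156, 58.156028747558594), 75.29997253417969)
0.8 [78.5, 0.1, 103.1, 83.6] [719.46 330.2   69.13]
0.78 [183.0, 0.0, 58.4, 25.9] [729.98 201.01  54.23]
0.75 [265.3, 269.1, 58.8, 47.0] [268.12 233.5   68.41]
```

View pics/w3.png

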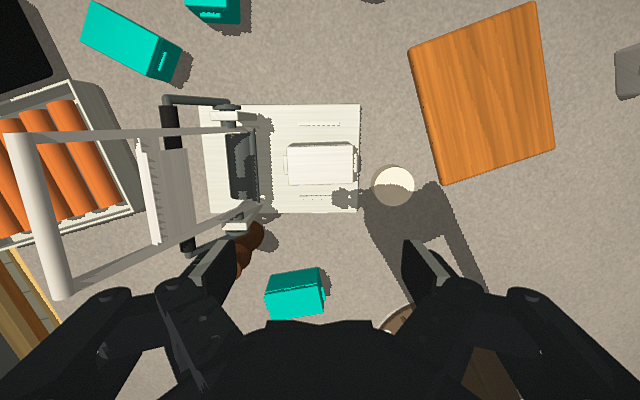

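The yoke rests open on the roller at left, with its bar at (40,220). The mould is the pale block at (320,163), and its 100 mm side lies across the hinge axis, not along it. I therefore turn the gripper about 92° to close across the 60 mm side.

Converted, -64 degrees / 180 = -0.3556.

{"op": "step_arm", "data": {"offset": [[0,0,0],[0,0,0],[0,0,0],[0,0,0],[0,0,0],[0,0,0],[0,0,0],[0,0,0]], "yaw": [-0.0444,-0.0889,-0.1333,-0.1778,-0.2222,-0.2667,-0.3111,-0.3556], "grip": [8.5,8.5,8.5,8.5,8.5,8.5,8.5,8.5]}}

```text
t: 18.15
position: [480.1, 124.7, 358.1]
ee_rot: [-3.141, 0.0, 0.84]
ft_force: [0.2, -0.0, -0.1]
gripper_width: 0.998
grasp_force: 0.0
```

Converted, 6 cm / 75 = 0.08, 3 cm / 75 = 0.04, -27.7 degrees / 180 = -0.1539.

{"op": "step_arm", "data": {"offset": [[0,0,0],[0,0,0.0133],[0,0,0.04],[0,0,0.08],[0,0,0.08],[0,0,0.08]], "yaw": [-0.0444,-0.0889,-0.1333,-0.1539,-0.1539,-0.1539], "grip": [8.5,8.5,8.5,8.5,8.5,8.5]}}

```text
t: 18.75
position: [479.9, 124.2, 298.5]
ee_rot: [-3.141, 0.0, 1.315]
ft_force: [0.2, -0.0, 0.6]
gripper_width: 0.996
grasp_force: 0.0
```

```bash
python3 mo.py pics/w4.png
```

```text
18.75 [479.89 124.2  298.46] [-179.95    0.02   75.34]
3357 89.63722214283784 ((480.88385009765625, 120.94793701171875), (97.26004028320312, 58.067989349365234), 75.34368133544922)
0.75 [467.4, 28.4, 120.0, 61.6] [761.95 195.36  69.25]
0.65 [296.2, 132.5, 49.3, 84.7] [482.01 126.29  89.59]
0.64 [96.2, 87.0, 86.2, 85.4] [265.46 238.67  68.7 ]
```

View pics/w4.png

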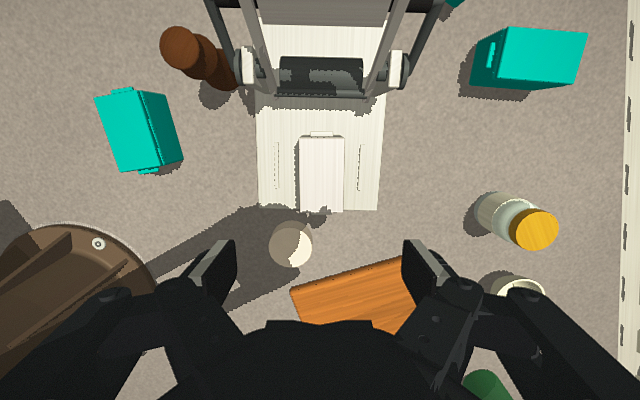

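The picture confirms it: the mould's top is at (320,173), long side along the press's x, and the cheese is clear of the fingers. I descend.

Converted, 20 cm / 75 = 0.2667, 18 cm / 75 = 0.24.

{"op": "step_arm", "data": {"offset": [[-0.004,0.0027,0.04],[-0.004,0.0027,0.0933],[-0.004,0.0027,0.1467],[-0.004,0.0027,0.2],[-0.004,0.0027,0.24],[-0.004,0.0027,0.2667],[-0.004,0.0027,0.2667],[-0.004,0.0027,0.2667]], "yaw": [0,0,0,0,0,0,0,0], "grip": [8.5,8.5,8.5,8.5,8.5,8.5,8.5,8.5]}}

```text
t: 19.65
position: [481.9, 120.3, 99.2]
ee_rot: [3.141, -0.0, 1.316]
ft_force: [-0.2, 1.0, 0.4]
gripper_width: 0.997
grasp_force: 0.0
```

Converted, 5.7 cm / 75 = 0.076, 4.5 cm / 75 = 0.06.

{"op": "step_arm", "data": {"offset": [[0,-0.0013,0.02],[0,-0.0013,0.04],[0,-0.0013,0.06],[0,-0.0013,0.076],[0,-0.0013,0.076],[0,-0.0013,0.076]], "yaw": [0,0,0,0,0,0], "grip": [8.5,8.5,8.5,8.5,8.5,8.5]}}

```text
t: 20.25
position: [480.5, 120.4, 42.0]
ee_rot: [3.141, -0.0, 1.316]
ft_force: [0.1, -0.6, -0.4]
gripper_width: 0.997
grasp_force: 0.0
```

{"op": "step_arm", "data": {"offset": [[0,0,0],[0,0,0],[0,0,0],[0,0,0],[0,0,0],[0,0,0],[0,0,0]], "yaw": [0,0,0,0,0,0,0], "grip": [7.5,6.5,5,5,5,5,5], "newtons": 60}}

```text
t: 20.95
position: [480.6, 120.4, 42.0]
ee_rot: [3.14, -0.001, 1.316]
ft_force: [-1.5, -0.7, 12.0]
gripper_width: 0.696
grasp_force: 63.3
```

Converted, -12 cm / 75 = -0.16, -1.5 cm / 75 = -0.02.

{"op": "step_arm", "data": {"offset": [[0,0,-0.0067],[0,0,-0.02],[0,0,-0.04],[0,0,-0.0667],[0,0,-0.1],[0,0,-0.1333],[0,0,-0.16],[0,0,-0.16]], "yaw": [0,0,0,0,0,0,0,0], "grip": [5,5,5,5,5,5,5,5]}}

```text
t: 21.75
position: [481.3, 120.5, 163.9]
ee_rot: [3.138, -0.002, 1.316]
ft_force: [1.0, 0.2, -3.8]
gripper_width: 0.693
grasp_force: 66.6
```

Run:
```python
from h import *
np.set_printoptions(precision=2,suppress=True)
for n in ["top","scene"]:
    K,T=Twc(n);d=np.load(n+"d.npy");C=cloud(d,K,T);im=cv2.imread(f"pics/{n}0.png")
    hsv=cv2.cvtColor(im,cv2.COLOR_BGR2HSV)
    m=(hsv[...,1]>110)&(hsv[...,0]<22)&(abs(C[...,0]-495)<150)&(abs(C[...,1]+170)<130)&(d>0)
    k,l,st,_=cv2.connectedComponentsWithStats(m.astype(np.uint8));j=1+np.argmax(st[1:,4])
    px=np.argwhere(l==j)[:,::-1]
    # intersect rays with z=20
    R=np.stack([(px[:,0]-K[0,2])/K[0,0],(px[:,1]-K[1,2])/K[1,1],np.ones(len(px))],1)@T[:3,:3].T
    Q=T[:3,3]+R*((20-T[2,3])/R[:,2])[:,None]
    print(n,Q.mean(0),cv2.minAreaRect(Q[:,:2].astype(np.float32)),np.median(C[l==j][:,2]))
print(status.get_obs()["ft_force"])
```

```text
top [ 496.37 -168.49   20.  ] ((497.152587890625, -168.5556640625), (237.9431915283203, 197.89537048339844), 3.525080680847168) 21.25058981215284
scene [ 510.14 -170.92   20.  ] ((504.7747802734375, -170.841552734375), (240.5019073486328, 197.26515197753906), 3.4292044639587402) 18.63954031321714
[ 1.04  0.23 -3.79]
```

Converted, -27.6 cm / 75 = -0.368, -25 cm / 75 = -0.3333, -18 degrees / 180 = -0.1.

{"op": "step_arm", "data": {"offset": [[-0.0267,0.0087,0],[-0.0733,0.024,0],[-0.1267,0.04,0],[-0.18,0.0573,0],[-0.2333,0.0747,0],[-0.2867,0.092,0],[-0.3333,0.1067,0],[-0.368,0.1173,0]], "yaw": [-0.0111,-0.025,-0.0389,-0.0528,-0.0667,-0.0806,-0.0944,-0.1], "grip": [5,5,5,5,5,5,5,5]}}

```text
t: 22.55
position: [495.0, -171.1, 160.2]
ee_rot: [-3.141, -0.0, 1.631]
ft_force: [1.1, 1.0, -4.4]
gripper_width: 0.696
grasp_force: 66.4
```

{"op": "step_arm", "data": {"offset": [[0,0,0],[0,0,0]], "yaw": [0,0], "grip": [5,5]}}

```text
t: 22.75
position: [494.8, -169.2, 160.3]
ee_rot: [-3.14, -0.001, 1.628]
ft_force: [0.8, 0.0, -3.9]
gripper_width: 0.698
grasp_force: 66.3
```

Run:
```python
from h import *
np.set_printoptions(precision=2,suppress=True)
o=status.get_obs();print(o["t"],o["position"],np.degrees(o["ee_rot"]),o["ft_force"])
im,d=imaging.read_camera("wrist");cv2.imwrite("pics/w5.png",im);K,T=Twc("wrist",o)
t,dt=imaging.read_camera("top");cv2.imwrite("pics/t5.png",t[150:300,250:500])
hsv=cv2.cvtColor(im,cv2.COLOR_BGR2HSV);C=cloud(d,K,T)
m=(hsv[...,1]>110)&(hsv[...,0]<22)&(abs(C[...,2]-20)<15)&(abs(C[...,0]-495)<170)&(abs(C[...,1]+170)<150)
Q=C[m];print(m.sum(),Q.min(0),Q.max(0),cv2.minAreaRect(Q[:,:2].astype(np.float32)),np.median(Q[:,2]))
```

```text
22.75 [ 494.82 -169.17  160.26] [-179.92   -0.05   93.31] [ 0.77  0.02 -3.87]
22271 [ 372.31 -265.94   12.5 ] [620.38 -62.53  22.47] ((496.37396240234375, -165.20455932617188), (238.756103515625, 193.31578063964844), 3.3187103271484375) 19.634426760399606
```

View pics/w5.png

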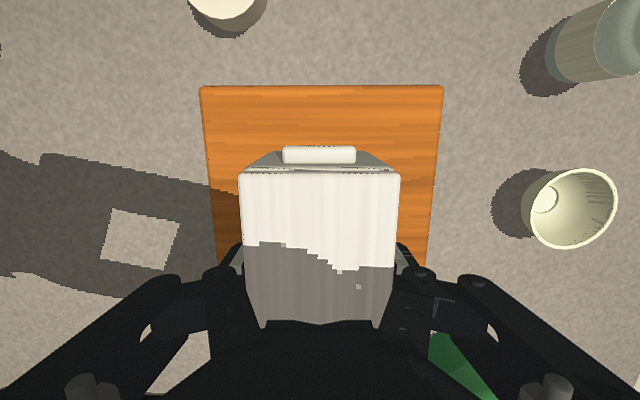

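The mould hangs level over the middle of the board and the area round it is clear. I lower it.

{"op": "step_arm", "data": {"offset": [[0,0.0027,0.0267],[0,0.0027,0.06],[0,0.0027,0.0933],[0,0.0027,0.12],[0,0.0027,0.1373],[0,0.0027,0.1467],[0,0.0027,0.1507],[0,0.0027,0.1507]], "yaw": [0,0,0,0,0,0,0,0], "grip": [5,5,5,5,5,5,5,5]}}

```text
t: 23.65
position: [497.8, -168.7, 48.4]
ee_rot: [3.141, 0.0, 1.631]
ft_force: [0.8, -0.5, -4.6]
gripper_width: 0.694
grasp_force: 66.3
```

Converted, 0.3 cm / 75 = 0.004, 0.2 cm / 75 = 0.0027.

{"op": "step_arm", "data": {"offset": [[0,0,0.0013],[0,0,0.0027],[0,0,0.004]], "yaw": [0,0,0], "grip": [5,5,5]}}

```text
t: 23.95
position: [497.9, -169.0, 45.6]
ee_rot: [3.141, 0.0, 1.63]
ft_force: [-0.7, -0.1, -4.6]
gripper_width: 0.693
grasp_force: 66.3
```

Converted, 0.25 cm / 75 = 0.0033, 0.2 cm / 75 = 0.0027.

{"op": "step_arm", "data": {"offset": [[0,0,0.0013],[0,0,0.0027],[0,0,0.0033]], "yaw": [0,0,0], "grip": [5,5,5]}}

```text
t: 24.25
position: [497.6, -168.9, 42.6]
ee_rot: [-3.142, -0.0, 1.63]
ft_force: [-0.4, 0.1, -4.5]
gripper_width: 0.698
grasp_force: 66.3
```

Converted, 0.1 cm / 75 = 0.0013, 0.05 cm / 75 = 0.0007.

{"op": "step_arm", "data": {"offset": [[0,0,0.0007],[0,0,0.0013],[0,0,0.0013]], "yaw": [0,0,0], "grip": [5,5,5]}}

```text
t: 24.55
position: [497.6, -168.9, 42.1]
ee_rot: [3.141, 0.0, 1.63]
ft_force: [-3.1, 0.6, 6.3]
gripper_width: 0.695
grasp_force: 67.4
```

Contact: 11 N has come on. I release by opening gently, then rise straight up.

{"op": "step_arm", "data": {"offset": [[0,0,0],[0,0,0],[0,0,0],[0,0,0],[0,0,0],[0,0,0]], "yaw": [0,0,0,0,0,0], "grip": [6.2,6.6,7.2,7.8,8.5,8.5], "newtons": 20}}

```text
t: 25.15
position: [497.6, -168.9, 41.7]
ee_rot: [-3.142, -0.0, 1.63]
ft_force: [-0.1, 0.2, 0.3]
gripper_width: 0.996
grasp_force: 0.0
```

Converted, -22 cm / 75 = -0.2933, -19 cm / 75 = -0.2533.

{"op": "step_arm", "data": {"offset": [[0,0,-0.0093],[0,0,-0.0267],[0,0,-0.0533],[0,0,-0.0933],[0,0,-0.1467],[0,0,-0.2],[0,0,-0.2533],[0,0,-0.2933]], "yaw": [0,0,0,0,0,0,0,0], "grip": [8.5,8.5,8.5,8.5,8.5,8.5,8.5,8.5]}}

```text
t: 25.95
position: [497.8, -168.9, 265.6]
ee_rot: [3.139, 0.001, 1.63]
ft_force: [0.5, -0.3, -0.7]
gripper_width: 0.991
grasp_force: 0.0
```

Run:
```python
from h import *
np.set_printoptions(precision=2,suppress=True)
o=status.get_obs();print(o["t"],o["position"],o["ft_force"])
im,d=imaging.read_camera("wrist");s,ds=imaging.read_camera("scene")
K,T=Twc("wrist",o);C=cloud(d,K,T)
m=(C[...,2]>82)&(C[...,2]<97)&(abs(C[...,0]-497)<90)&(abs(C[...,1]+169)<85)&(d>0)
n,l,st,_=cv2.connectedComponentsWithStats(m.astype(np.uint8));P=C[l==1+np.argmax(st[1:,4])]
print(P[:,2].mean(),P[:,2].std(),cv2.minAreaRect(P[:,:2].astype(np.float32)))
K,T=Twc("scene");C=cloud(ds,K,T);ex=np.array([.2771,.9608]);ey=np.array([-ex[1],ex[0]]);D=C[...,:2]-[513,239];X,Y,Z=D@ex,D@ey,C[...,2]-118
r=np.hypot(X,Z);m=(abs(Y)<45)&(r>190)&(r<225)&(Z>30)&(ds>0);print("yoke",np.median(np.pi-np.arctan2(Z,X)[m]))
for q in ["mustard","mill","ramekin","cheese","pate_tin","cornichons"]:
    for g in spotter.regions_of(q,"scene")[:1]: print(q,g["p"],g["box"],np.median(C[g["pixels"]],0))
cv2.imwrite("pics/s6.png",cv2.resize(s[110:320,130:530],(800,420)))
```

```text
25.95 [ 497.84 -168.94  265.58] [ 0.47 -0.3  -0.75]
89.67833439094787 0.7757576651299396 ((496.4541320800781, -168.13694763183594), (57.96721267700195, 98.21434020996094), 3.419917583465576)
yoke 1.9350749746842713
mustard 0.84 [321.2, 262.9, 24.9, 34.8] [757.19 -24.64  93.92]
mill 0.48 [405.7, 139.3, 22.9, 38.2] [393.43 281.99 131.06]
ramekin 0.63 [259.9, 273.9, 36.2, 29.2] [ 737.26 -174.29   19.91]
cheese 0.7 [317.2, 170.1, 24.5, 28.2] [414.38   7.34  32.23]
pate_tin 0.97 [161.0, 201.6, 38.5, 31.5] [ 496.62 -437.67   47.15]
cornichons 0.57 [181.5, 252.8, 29.9, 39.5] [ 701.16 -379.91   96.69]
```

View pics/s6.png

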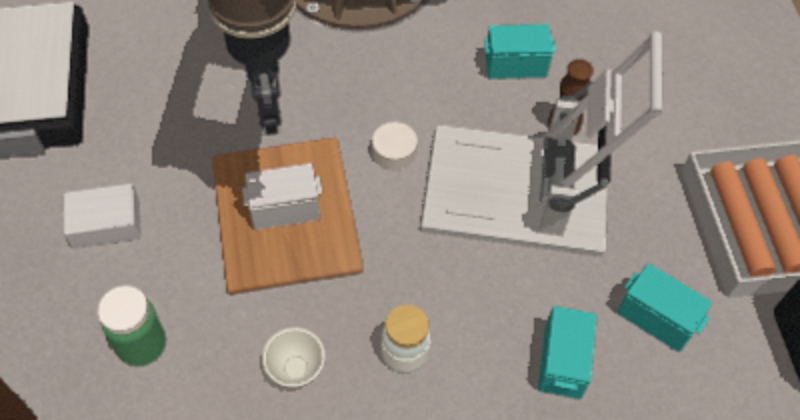

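The mould stands upright in the middle of the board at (285,195), the yoke rests open on its stop, and all the wares are where they were. I hand the job in.

```bash
python3 -c "
from bench import env
print(env.finish_job())"
```

```text
the job is handed in; nothing more can be done
None
```

Job handed in at about 26 s: the yoke rests open on its stop by itself, the mould stands upright in the middle of the board, and the wares are where they were; the hand-in returned no verdict.

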